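# Vent the vacuum pot and crack its stuck lid

### The arm

A 6-joint arm with a two-finger parallel gripper is mounted at the origin on the work surface. World frame = base frame: x ahead of the robot, y to its left, z up, the work surface at z = 0. Lengths are in mm, angles in degrees, forces in N, time in s.
With the tool pointing down it reaches from about 275 to 875 mm from the base axis. Payload 12.5 kg.
Tool frame: the origin (TCP) lies at the very end of the fingers, on their centre line; the grasp point (between the pads) lies robot.grip_point_offset behind it (robot.grip_point_offset is the distance from the TCP to the grasp point, in mm); z points along the fingers, x is the direction in which the jaws open and shut, and the axes are right-handed (so a half turn about z gives the same grasp; the last joint's range is limited). The gripper opens to 85 mm and grips with 20 to 120 N. Pads are 22 mm wide; open, the fingers measure 114 mm over their backs; the gripper's body (76 mm by 85 mm) begins 54 mm behind the grasp point. The pads swing forward as they close: fully open they stand 13 mm farther back than shut.
Start: joints at [-73.144, 20.094, 94.641, -0, 65.266, -4.847], TCP at [203.411, -510.988, 231.29] pointing down, gripper open.
Joint ranges: [-157.81, 157.81], [-45, 120.19], [0.68, 151.7], [-89.99, 269.99], [4.06, 180], [-164.3, 164.3]. Speed limits (degrees/s): [127.2, 127.2, 159.86, 180, 180, 180].

### API

Orientations are given as [roll, pitch, yaw] about the fixed x, y, z axes, in that order (R = Rz(yaw) Ry(pitch) Rx(roll)).
In Python, from station import robot gives the robot as it stands. The module is installed in compiled form; this text tells all that it offers.
- The arm moves only by the tool jog_arm, never from a script. Its argument "moves" is a list of rows, each a list of 4 numbers: the shift along the tool's x, y, z scaled (see below), then the turn about the tool's z scaled (see below). A call has 1 to 8 rows; each row shifts and turns the pose as measured when the row begins, along the tool's axes as they then stand; what a row does not reach is not made up. The controller multiplies each number of a shift by 1 m and each number of a turn by pi/2 rad. A row lasts 1/10 s, in which the tool goes at most 50 mm and 8.59 degrees, less where a joint would pass 70% of its speed; a pose out of reach is approached as far as the arm can. A call with a number of a shift or a turn outside -1 to 1 is refused whole. A call with a gripper value outside its range is refused whole. "jaw" is the opening, from -1 (shut) to 1 (fully open), set as the call begins (left out, the last holds). The fingers move at their own pace and stop on an object; "grip_force" is the grip in N (left out, the last holds). Time passes only in rows, so rows that do not move let the fingers close. It gives the time, the measured TCP pose, the force and the opening at its end, in the units of the state.
- robot.observe(): the state, without advancing time (a new reading comes with each control period).
- robot.snapshot(name): name is "side" or "top" or "wrist"; returns (picture, depth): 400x640x3 uint8, blue, green, red; 400x640 float32, mm along the optical axis (not along the pixel's ray), 0 where there is no reading.
- robot.calibration(name): a dict with "vertical_fov" (degrees; the focal length in pixels is half the picture's height over the tangent of half this angle, whatever the lens; pixels are square), "cx", "cy" (the principal point, pixels), "dist_coeffs" ([k1, k2, p1, p2, k3] as OpenCV has them; the pictures are not rectified), "extrinsics" (4x4, takes a point from camera to world coordinates). Camera axes: x right, y up, looking along -z (the intrinsics and any distortion apply to the point x, -y, -z); pixel columns grow to the right and rows downward; lengths in mm; the calibration is good to about 2 mm. A picture is of the moment at which its call begins: read the wrist's pose just before it. calibration takes no time and is no camera call; for the wrist camera it gives the pose at the moment of the call.
- robot.hand_in(): hands the job in, once; it reports no verdict.
Trained networks look in the newest picture that a camera, given by its name, has taken for a name from the list of things; names that differ only in an ending like _2 or _b are one class to them, and where a whole thing is asked for, a point or a joint stands for the part that bears it (a point fixed in the world has none). Each returns a list of dicts, best first, with "score" (0 to 1); they miss things now and then, are a little off and sometimes report something else, mostly with a low value. They report only what shows in the picture. A call takes as long as a camera call.
- robot.boxes_of(target, camera): "box" ([left, top, right, bottom] in pixels, round what is visible of it).
- robot.silhouettes(target, camera): "pixels" (400x640 bool, what is visible of it) and "box" ([left, top, right, bottom] in pixels, round what is visible of it).
The state is a dict: "time_s": time; "joint_pos": joint angles; "qvel": joint speeds; "joint_torque": joint torques, N m; "eef_pos": TCP position; "tcp_rot": TCP orientation; "wrist_force": force on the tool from outside, world axes, zero at the start; "moment": the same for the moment, N m; "width": opening from 0.0 (shut) to 1.0 (fully open).
Only numpy, scipy, OpenCV 4.12 (cv2) and the standard library are available. Lean on these libraries where they do the work, as an engineer would, in place of code of your own. Each camera call takes 0.05 s, during which the arm holds its last target.

### The job

The wood blanks in the vacuum pot are done: first swing the blue valve handle fully open to let the air in, then take the clear lid by its black handle and pull it up until it breaks free of the sticky gasket. Do not let it fly up or tip when it lets go: finish holding it still and level, roughly a finger's width (about 20 mm) clear above the gasket and centred over the pot, with the valve left open, so that whatever clings to its underside falls back in. The program ends with the lid still held by its handle; leave the other things on the bench where they are.

Things in the scene. Friction and masses are not known exactly. Their poses are not given: they have to be found in the camera images.
- chamber: Steel vacuum pot, 160 mm across, screwed to the bench; the top of its blue-grey gasket (172 mm across) is 124 mm above the bench. Origin: centre of its underside; z up. A brass ball valve juts out to 178 mm from the pot's axis on its -y side; a round gauge (52 mm across, top 117 mm up) out to 148 mm, on the bearing 60 deg from its x towards its y.
- chamber_rim (a point): Centre of the gasket's top face, on the pot's axis, 124 mm above the bench; axes as chamber.
- valve (a joint): Valve handle angle, rad. 0 = shut: handle along the pot's -x, square to the pipe (it starts at 0 to 0.12). 1.571 = fully open, at a stop: handle pointing straight away from the pot, along the pot's -y. Opens counter-clockwise from above, its end moving away from the pot; needs 0.2 N m (about 4 N at valve_tip); stays where left. Below about 0.9 rad the vacuum holds the lid fast.
- valve_axis (a point): Point on the handle's upright turning axis, at the handle's mid height: 115 mm above the bench, 130 mm from the pot's axis along the pot's -y. The axes of this point turn with the handle: its -x points along the handle to the outer end.
- valve_tip (a point): Push point on the blue handle, 55 mm from valve_axis, mid height (115 mm above the bench). The blue sleeve runs from 20 to 68 mm from the axis, 13 mm wide and 11 mm high; nothing is below it but the bench. Between the shut handle at this point and the lid's edge are about 50 mm.
- lid: Clear disc 184 mm across, 12 mm thick, with a black bow handle on top; about 0.45 kg in all (varies). Origin: centre of the disc's underside; z up. It starts centred on the gasket, axes along the pot's. It sticks: with the valve open, the pull needed beyond its weight peaks at 9 to 14 N (more if jerked) in the first 2.5 mm of lift, then falls to nothing by 8 mm and does not come back.
- lid_handle (a point): Middle of the handle's grip bar, 50 mm above the lid's underside (174 mm above the bench at the start). The bar runs along the lid's own x, 100 mm long, 15 mm wide and 15 mm high, on two steel posts 12 mm thick at 42 mm either side of the middle; 30 mm are free between the bar's underside and the disc.
- spray_bottle: White trigger spray bottle, 72 mm across and 225 mm tall, standing; origin at the centre of its foot. Leave it alone.
- parts_tray: Open black tray with small parts, 110 x 200 x 45 mm; origin at the centre of its underside. Leave it alone.
- bridge_blank: Dark wooden bar lying on the bench, 38 x 180 x 12 mm, long along its y; origin at the centre of its underside. Leave it alone.
- cam_clamp: Clamp lying flat: steel bar 300 mm along its x, two pale wooden jaws 150 mm long along its y from 30 mm on its -y side to 120 mm on its +y side, 22 mm high; origin under the middle of the bar. Leave it alone.

How it is judged (in metres and radians):
On the way, in this order (a step that is already met when the one before it is completed fails the run):
1. the valve handle is swung fully open while the lid is still seated (value of joint valve above 1.4 rad and z of lid in the frame of chamber_rim below 0.004 m), for 0.1 s.
2. the lid has broken free of the gasket, valve open (z of lid in the frame of chamber_rim above 0.009 m and value of joint valve above 1.4 rad and contact force between lid and chamber below 0.05 N), for 0.2 s.
At the end, for the whole second after the job is handed in: The fingers hold the lid by its handle (within 50 mm of lid_handle), still (under 20 mm/s), its underside 10 to 35 mm above the gasket, within 20 mm of the pot's axis, tilted under 0.12 rad, touching only the gripper; the valve handle is open (above 1.4 rad) (z of lid in the frame of chamber_rim between 0.01 and 0.035 m and horizontal distance between lid and chamber_rim below 0.02 m and angle between lid's own z axis and vertical below 0.12 rad and value of joint valve above 1.4 rad and contact force between lid and chamber below 0.05 N and contact force between the fingers and lid above 2 N and distance between the grasp point and lid_handle below 0.05 m and linear speed of lid below 0.02 m/s and contact force between lid and spray_bottle below 0.05 N and contact force between lid and parts_tray below 0.05 N and contact force between lid and bridge_blank below 0.05 N and contact force between lid and cam_clamp below 0.05 N); the arm keeps its last pose, push and grip.
It fails at once if the lid flies up: its underside more than 60 mm above the gasket (z of lid in the frame of chamber_rim above 0.06 m).
It fails at once if the lid tips more than 0.35 rad (20 deg) (angle between lid's own z axis and vertical above 0.35 rad).
It fails at once if a bystander (bottle, tray, wooden bar or clamp) is shifted more than 30 mm (distance of any of spray_bottle, parts_tray, bridge_blank, cam_clamp from where it was at the start of the episode above 0.03 m).
It also fails if it takes over 51 s, if anything falls off the work surface, if the arm or the gripper's body presses on something with over 40 N, if the wrist force passes 120 N, or if a joint passes its speed limit or range.

## Working session

There is one attempt and no reset: what is moved stays moved. The work goes in short steps, Python scripts to look and compute and a tool call to move; the robot and the scene stay as the last step left them, time stands still between calls to the robot, and variables do not carry over. Pictures are saved under pics/ and viewed, and the job is handed in when it is done.

Besides the shell and the picture viewer there is one more tool, called after ">>>" as name([rows], argument=value, ...), one row to a line, values as JSON. jog_arm: Moves the arm, as the interface text tells. Its arguments: {"type":"object","properties":{"moves":{"type":"array"},"jaw":{"type":"number"},"grip_force":{"type":"number"}},"required":["moves"]}

```bash
mkdir -p pics
cat > h.py <<'E'
import numpy as np, cv2
from station import robot
def K(c):
    f=200/np.tan(np.radians(c['vertical_fov'])/2)
    return np.array([[f,0,c['cx']],[0,f,c['cy']],[0,0,1]]),np.array(c['dist_coeffs'],float)
def px2w(c,uv,d):
    k,D=K(c); uv=np.array(uv,float).reshape(-1,1,2)
    n=cv2.undistortPoints(uv,k,D).reshape(-1,2); d=np.array(d).reshape(-1)
    P=np.c_[n[:,0]*d,-n[:,1]*d,-d,np.ones(len(d))]
    return (P@np.array(c['extrinsics']).T)[:,:3]
def cloud(c,depth,mask=None):
    m=depth>0
    if mask is not None: m&=mask
    v,u=np.nonzero(m); return px2w(c,np.c_[u,v],depth[v,u]),u,v
def w2px(c,P):
    k,D=K(c); E=np.linalg.inv(np.array(c['extrinsics']))
    p=np.c_[np.atleast_2d(P),np.ones(len(np.atleast_2d(P)))]@E.T
    p=p[:,:3]*[1,-1,-1]
    return cv2.projectPoints(p,np.zeros(3),np.zeros(3),k,D)[0].reshape(-1,2)
E
python3 - <<'E'
from h import *
s=robot.observe();print({k:np.round(v,3).tolist() for k,v in s.items()},robot.grip_point_offset)
for n in("top","side"):
    p,d=robot.snapshot(n);cv2.imwrite(f"pics/{n}0.png",p);np.save(f"{n}0.npy",d)
    c=robot.calibration(n);print(n,np.round(c['extrinsics'],2).tolist())
    for t in ("chamber","lid","valve_tip","lid_handle"):
        r=robot.silhouettes(t,n)
        for q in r[:2]:
            P,_,_=cloud(c,d,q['pixels']);print(t,round(q['score'],2),np.round(q['box']),np.round(np.median(P,0)) if len(P) else None)
        if r: np.save(f"{n}_{t}.npy",r[0]['pixels'])
E
```

```text
{'time_s': 0.0, 'joint_pos': [-73.143, 20.124, 94.68, -0.002, 65.265, -4.847], 'qvel': [0.062, 0.027, 0.008, 0.005, -0.064, 0.08], 'joint_torque': [0.0, -50.611, -29.141, -0.0, 0.005, 0.0], 'eef_pos': [203.311, -510.664, 230.742], 'tcp_rot': [-179.996, 0.069, -68.295], 'wrist_force': [-0.333, 0.05, 1.231], 'moment': [0.014, 0.018, 0.012], 'width': 1.001} 18.700000000000003
top [[0.01, 0.98, -0.18, 393.8], [-1.0, 0.02, 0.01, -6.55], [0.02, 0.18, 0.98, 1156.57], [0.0, 0.0, 0.0, 1.0]]
chamber 0.59 [215. 181. 328. 246.] [584. 128. 114.]
lid 0.63 [233. 164. 302. 231.] [555. 134. 137.]
valve_tip 0.44 [310. 180. 321. 203.] [585.   5. 119.]
lid_handle 0.65 [234. 163. 301. 236.] [554. 135. 137.]
side [[-0.99, 0.09, -0.12, 456.19], [-0.15, -0.6, 0.79, 864.23], [-0.0, 0.8, 0.6, 802.32], [0.0, 0.0, 0.0, 1.0]]
chamber 0.74 [297. 213. 364. 295.] [548. 208.  80.]
lid 0.72 [293. 218. 362. 264.] [553. 154. 136.]
valve_tip 0.65 [316. 210. 338. 218.] [580.   9. 118.]
lid_handle 0.74 [296. 219. 361. 268.] [553. 154. 136.]
lid_handle 0.69 [387. 188. 403. 216.] [ 358. -236.   12.]
```

Run:
```python
from h import *
t=cv2.imread("pics/top0.png");s=cv2.imread("pics/side0.png")
cv2.imwrite("pics/t1.png",cv2.resize(t,(800,500)));cv2.imwrite("pics/s1.png",cv2.resize(s,(800,500)))
cv2.imwrite("pics/t2.png",cv2.resize(t[140:260,200:350],None,fx=5,fy=5,interpolation=2))
cv2.imwrite("pics/s2.png",cv2.resize(s[190:310,270:420],None,fx=5,fy=5,interpolation=2))
```

```text
(no output)
```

View pics/t1.png

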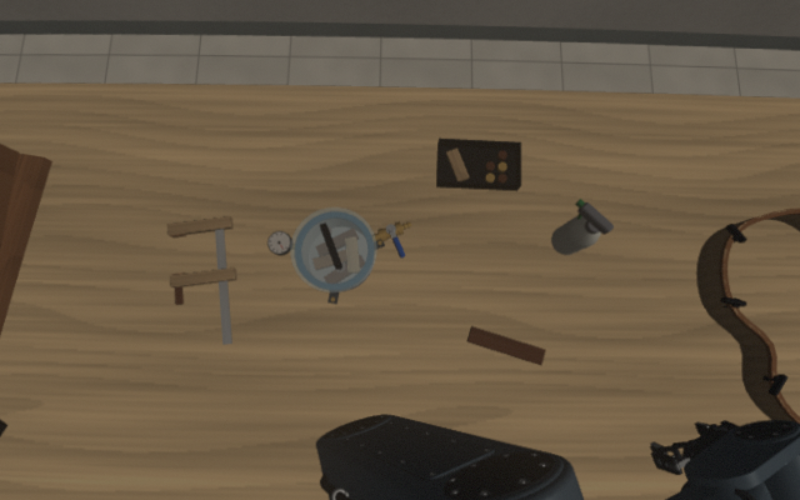

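View pics/t2.png

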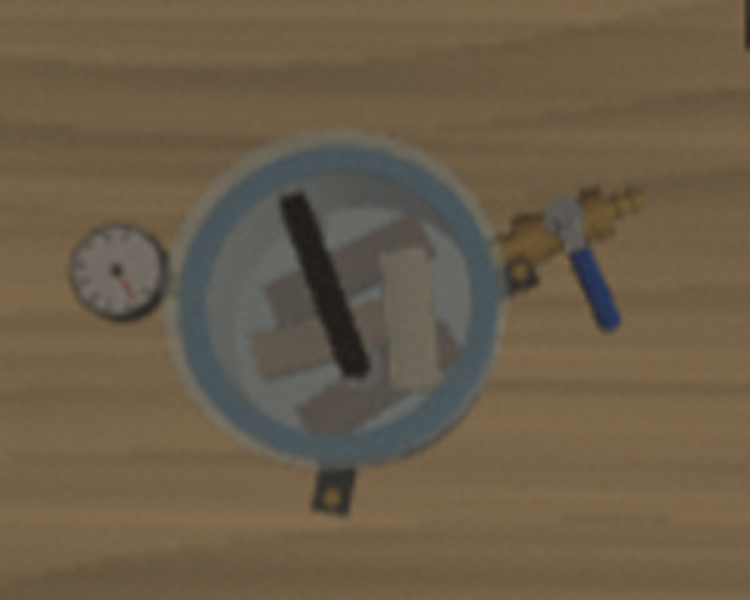

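View pics/s1.png

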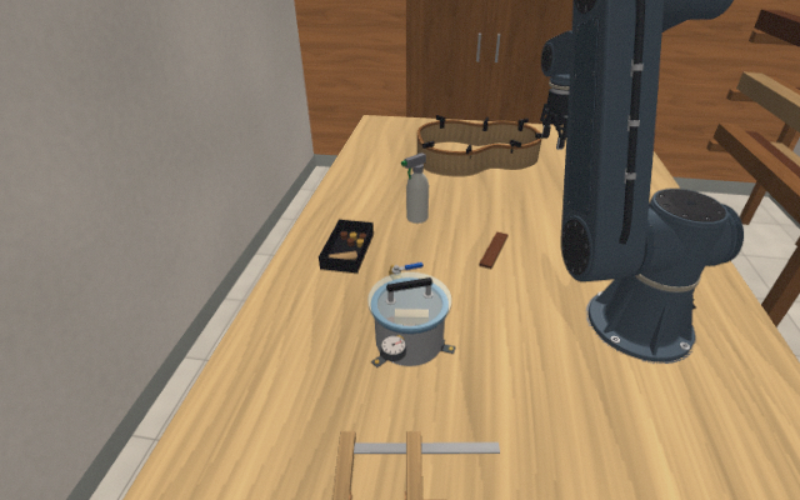

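View pics/s2.png

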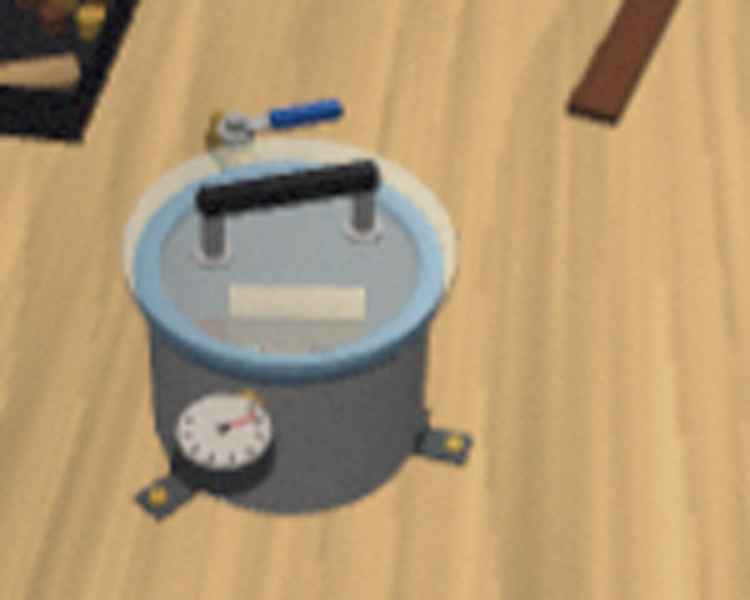

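Run:
```python
from h import *
for n in("top","side"):
    p=cv2.imread(f"pics/{n}0.png");d=np.load(f"{n}0.npy");c=robot.calibration(n)
    hsv=cv2.cvtColor(p,cv2.COLOR_BGR2HSV);H,S,V=cv2.split(hsv)
    roi=np.zeros(d.shape,bool)
    if n=="top": roi[140:260,200:350]=1
    else: roi[190:310,270:370]=1
    # bar: by depth height
    P,u,v=cloud(c,d,roi); 
    def col(P,u,v,z):  # ray cast pixel to plane z
        E=np.array(c['extrinsics']);q=px2w(c,np.c_[u,v],np.ones(len(u)));o=E[:3,3];r=q-o
        return o+r*((z-o[2])/r[:,2])[:,None]
    bar=(V[v,u]<60)&(P[:,2]>155)&(P[:,2]<200)
    bl=(S[v,u]>150)&(H[v,u]>100)&(H[v,u]<130)
    rim=(H[v,u]>90)&(H[v,u]<110)&(S[v,u]>60)
    for nm,m,z in(("bar",bar,181),("valve",bl,120)):
        print(n,nm,m.sum(),"z",np.percentile(P[m,2],[5,50,95]).round())
        Q=col(P[m],u[m],v[m],z)[:,:2]; r=cv2.minAreaRect(Q.astype(np.float32)); print(r, cv2.boxPoints(r).round(1).tolist(), "depth mean",P[m].mean(0).round(1))
    Q=col(P[rim],u[rim],v[rim],124)[:,:2]
    h=cv2.convexHull(Q.astype(np.float32)); print("rim",rim.sum(),cv2.fitEllipse(h), cv2.minEnclosingCircle(h))
```

```text
top bar 218 z [178. 181. 184.]
((557.0980224609375, 135.9341583251953), (98.48748016357422, 14.990273475646973), 22.356449127197266) [[508.70001220703125, 124.0999984741211], [514.4000244140625, 110.30000305175781], [605.5, 147.6999969482422], [599.7999877929688, 161.60000610351562]] depth mean [556.5 135.3 181.3]Traceback (most recent call last):
  File "<stdin>", line 17, in <module>
    return _quantile_unchecked(
        a, q, axis, out, overwrite_input, method, keepdims, weights)
    return _ureduce(a,
                    func=_quantile_ureduce_func,
    ...<5 lines>...
                    overwrite_input=overwrite_input,
                    method=method)
    r = func(a, **kwargs)
    result = _quantile(arr,
                       quantiles=q,
    ...<2 lines>...
                       out=out,
                       weights=wgt)
    slices_having_nans = np.isnan(arr[-1, ...])
                                  ~~~^^^^^^^^^
IndexError: index -1 is out of bounds for axis 0 with size 0
```

Run:
```python
from h import *
for n in("top","side"):
    p=cv2.imread(f"pics/{n}0.png");d=np.load(f"{n}0.npy");c=robot.calibration(n)
    p=p.astype(int); B,G,R=p[...,0],p[...,1],p[...,2];V=p.max(2)
    roi=np.zeros(d.shape,bool)
    if n=="top": roi[140:260,200:350]=1
    else: roi[190:310,270:370]=1
    P,u,v=cloud(c,d,roi); 
    def col(u,v,z):
        E=np.array(c['extrinsics']);q=px2w(c,np.c_[u,v],np.ones(len(u)));o=E[:3,3];r=q-o
        return o+r*((z-o[2])/r[:,2])[:,None]
    bar=(V[v,u]<70)&(P[:,2]>155)&(P[:,2]<200)
    bl=(B-R>45)[v,u]&(P[:,2]>100)&((B-G)[v,u]>25)
    rim=(B-R>15)[v,u]&~bl&(P[:,2]>90)
    for nm,m,z in(("bar",bar,181),("valve",bl,120.5)):
        if m.sum()<5: print(n,nm,"none");continue
        print(n,nm,m.sum(),"z",np.percentile(P[m,2],[5,50,95]).round())
        Q=col(u[m],v[m],z)[:,:2]; r=cv2.minAreaRect(Q.astype(np.float32)); print(np.round(r[0],1),np.round(r[1],1),r[2], cv2.boxPoints(r).round(1).tolist(), "depth mean",P[m].mean(0).round(1))
    Q=col(u[rim],v[rim],124)[:,:2]
    h=cv2.convexHull(Q.astype(np.float32)); print("rim",rim.sum(),cv2.fitEllipse(h))
```

```text
top bar 231 z [177. 181. 184.]
[556.4 135.7] [99.9 15. ] 22.367727279663086 [[507.29998779296875, 123.5999984741211], [513.0999755859375, 109.69999694824219], [605.5, 147.6999969482422], [599.7999877929688, 161.6999969482422]] depth mean [555.8 135.3 181.1]
top valve 21 z [117. 119. 124.]
[566.9  -4.4] [38.   4.6] 20.643142700195312 [[548.2999877929688, -9.0], [549.9000244140625, -13.300000190734863], [585.4000244140625, 0.10000000149011612], [583.7999877929688, 4.400000095367432]] depth mean [565.9  -4.8 119.7]
rim 419 ((558.97265625, 107.29078674316406), (165.6157989501953, 234.05471801757812), 0.9951939582824707)
side bar 203 z [172. 180. 183.]
[555.2 145. ] [96.9 23.6] 22.41977310180664 [[505.8999938964844, 137.39999389648438], [514.9000244140625, 115.5999984741211], [604.5, 152.5], [595.5, 174.39999389648438]] depth mean [556.7 142.4 178.6]
side valve 43 z [117. 120. 122.]
[564.2   2.3] [43.9 14.2] 24.641677856445312 [[541.2999877929688, -0.4000000059604645], [547.2000122070312, -13.399999618530273], [587.0999755859375, 4.900000095367432], [581.2000122070312, 17.899999618530273]] depth mean [564.5   1.3 119.9]
rim 736 ((554.0848388671875, 125.65158081054688), (166.00973510742188, 219.42662048339844), 178.8381805419922)
```

>>> jog_arm([
  [-0.029,-0.04,0,0],
  [-0.029,-0.04,0,0],
  [-0.029,-0.04,0,0],
  [-0.029,-0.04,0,0],
  [-0.029,-0.04,0,0],
  [-0.029,-0.04,0,0],
  [-0.029,-0.04,0,0],
  [-0.029,-0.04,0,0],
], jaw=-1)

```text
time_s: 1.3
eef_pos: [416.7, -174.8, 231.4]
tcp_rot: [-179.9, -0.2, -68.8]
wrist_force: [0.8, -0.9, -0.2]
width: -0.003
```

>>> jog_arm([
  [-0.03,-0.04,0,0],
  [-0.03,-0.04,0,0],
  [-0.03,-0.04,0,0],
  [0,0,0,0],
])

```text
time_s: 1.7
eef_pos: [497.3, -42.8, 232.0]
tcp_rot: [-179.8, -0.3, -68.6]
wrist_force: [-0.2, -0.7, -0.9]
width: 0.002
```

Run:
```python
from h import *
s=robot.observe();print(s['eef_pos'],s['tcp_rot'])
c=robot.calibration("wrist");p,d=robot.snapshot("wrist");cv2.imwrite("pics/w1.png",p);np.save("w1.npy",d)
print(np.round(c['extrinsics'],2).tolist())
C=np.array([556.5,136]);a=np.radians(22.4);ex=np.array([np.cos(a),np.sin(a)]);ey=np.array([-ex[1],ex[0]])
def W(x,y,z): return np.r_[C+ex*x+ey*y,z]
q=p.copy()
for w in (W(-50,0,181),W(50,0,181),W(0,-130,118),W(-55,-130,120),W(-68,-130,120)):
    uv=w2px(c,w)[0];print(w,uv)
    if abs(uv).max()<3000: cv2.circle(q,tuple(int(t) for t in uv),4,(0,0,255),1)
cv2.imwrite("pics/w1m.png",q)
```

```text
[497.25323852 -42.76676493 232.04814191] [-179.77020426   -0.30320117  -68.55010308]
[[0.36, 0.9, 0.25, 563.54], [-0.93, 0.35, 0.11, -15.01], [0.01, -0.28, 0.96, 376.05], [0.0, 0.0, 0.0, 1.0]]
[510.27269832 116.94648118 181.        ] [ 77.87997127 110.92331927]
[602.72730168 155.05351882 181.        ] [ 46.56444193 -79.84166333]
[606.03914893  15.80901563 118.        ] [299.24296191  34.11751145]
[555.18911708  -5.14985507 120.        ] [301.44798774 111.50796249]
[543.17001864 -10.10376996 120.        ] [301.9818498  128.80067244]
```

View pics/w1m.png

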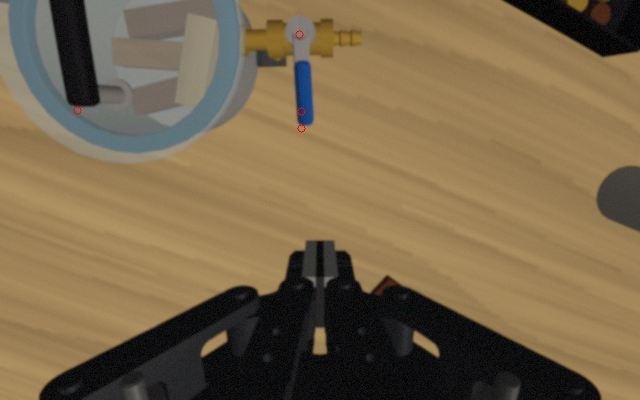

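>>> jog_arm([
  [-0.0205,-0.031,0,0],
  [-0.0205,-0.031,0,0],
  [0,0,0,0.01],
])

```text
time_s: 2.05
eef_pos: [539.4, 15.6, 231.9]
tcp_rot: [-179.9, -0.3, -69.6]
wrist_force: [-0.4, 0.2, -0.9]
width: -0.003
```

>>> jog_arm([
  [-0.002,-0.002,0.03,-0.022],
  [0,0,0.03,0],
  [0,0,0.03,0],
  [0,0,0,0],
])

```text
time_s: 2.45
eef_pos: [540.0, 13.0, 140.4]
tcp_rot: [-179.8, -0.5, -67.8]
wrist_force: [-0.4, 0.6, 0.8]
width: 0.002
```

Run:
```python
from h import *
s=robot.observe();print(s['eef_pos'],s['tcp_rot'])
c=robot.calibration("wrist");p,d=robot.snapshot("wrist");cv2.imwrite("pics/w2.png",p)
```

```text
[540.04466004  12.95752947 140.41145611] [-179.80891996   -0.45207743  -67.8185743 ]
```

View pics/w2.png

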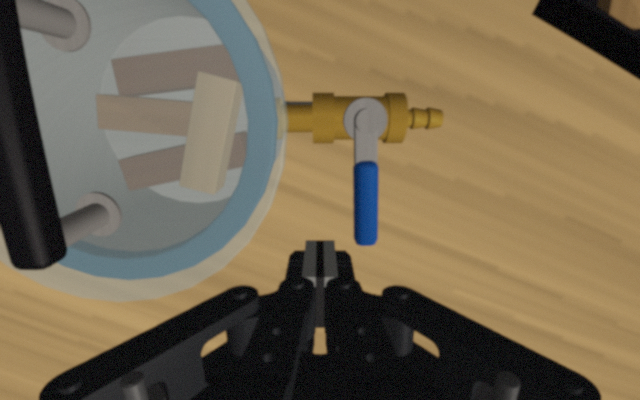

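>>> jog_arm([
  [-0.005,0,0.01,0],
  [-0.001,0,0.02,0],
  [-0.001,0,0.01,0],
  [0,0,0,0],
])

```text
time_s: 2.9
eef_pos: [540.9, 17.7, 105.9]
tcp_rot: [-179.3, -0.7, -68.0]
wrist_force: [0.8, -0.1, -0.6]
width: 0.003
```

>>> jog_arm([
  [0,0,0.006,0],
  [0.0075,0.0028,0,-0.078],
  [0.0075,0.0028,0,-0.078],
  [0.0075,0.0028,0,-0.078],
  [0.0075,0.0028,0,-0.078],
])

```text
time_s: 3.4
eef_pos: [547.2, -12.2, 101.6]
tcp_rot: [-179.6, -0.9, -38.9]
wrist_force: [-1.0, 4.1, -2.9]
width: 0.001
```

```bash
cat > pol.py <<'E'
from h import *
s=robot.observe();p=np.array(s['eef_pos']);y=s['tcp_rot'][2]
r=p[:2]-[606,15.8];a=np.radians(y);tx=np.array([np.cos(a),np.sin(a)]);ty=np.array([np.sin(a),-np.cos(a)])
print("tool coords rel axis x,y",r@tx,r@ty,"z",p[2],"handle-frame yaw angle",y+67.6,s['tcp_rot'],s['wrist_force'],s['moment'],s['time_s'])
E
python3 pol.py
```

```text
tool coords rel axis x,y -28.154609047592675 58.73908429784926 z 101.60843925008943 handle-frame yaw angle 28.657266012789037 [-179.63995912   -0.86410886  -38.94273399] [-0.99403338  4.09363248 -2.86825639] [ 0.70086147  0.43613134 -0.00592046] 3.4
```

>>> jog_arm([
  [0.0075,0.0028,0,-0.078],
  [0.0075,0.0028,0,-0.078],
  [0.0075,0.0028,0,-0.078],
  [0.0075,0.0028,0,-0.078],
])

```text
time_s: 3.8
eef_pos: [564.4, -36.0, 101.4]
tcp_rot: [179.9, -0.3, -9.7]
wrist_force: [-7.0, -2.3, 0.0]
width: -0.001
```

```bash
python3 pol.py
```

```text
tool coords rel axis x,y -32.32473531964072 58.08006729466471 z 101.44150640283974 handle-frame yaw angle 57.94010187224011 [179.89799676  -0.31313781  -9.65989813] [-7.02019397 -2.3488184   0.02563911] [-0.35501626  0.97163321 -0.13966937] 3.8
```

>>> jog_arm([
  [0.009,0.0028,0,-0.078],
  [0.009,0.0028,0,-0.078],
])

```text
time_s: 4.0
eef_pos: [579.7, -44.4, 101.4]
tcp_rot: [179.8, 0.1, 5.0]
wrist_force: [-5.4, -3.6, -0.4]
width: -0.002
```

```bash
python3 pol.py
python3 - <<'E'
from h import *
p,d=robot.snapshot("wrist");cv2.imwrite("pics/w3.png",p)
E
```

```text
tool coords rel axis x,y -31.44226423351246 57.71372748388334 z 101.4149872909673 handle-frame yaw angle 72.57157474476723 [1.79830400e+02 6.76154822e-02 4.97157474e+00] [-5.4252329  -3.59557737 -0.39948365] [-0.48811238  0.89432817 -0.03887966] 4.0
```

View pics/w3.png

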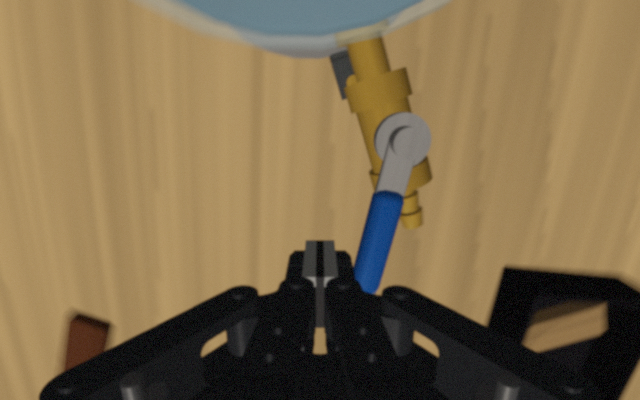

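>>> jog_arm([
  [0.009,0.003,0,-0.078],
  [0.009,0.003,0,-0.078],
])

```text
time_s: 4.25
eef_pos: [597.9, -48.9, 101.5]
tcp_rot: [179.9, 0.3, 19.6]
wrist_force: [-4.8, -5.0, 0.5]
width: -0.002
```

```bash
python3 pol.py
python3 - <<'E'
from h import *
p,d=robot.snapshot("wrist");cv2.imwrite("pics/w4.png",p)
E
```

```text
tool coords rel axis x,y -29.33870376782818 58.2041704849913 z 101.5451432724019 handle-frame yaw angle 87.2057021881021 [179.85023138   0.29372568  19.60570219] [-4.8389484  -5.00260762  0.49851757] [-0.7856646   0.74745005 -0.05280287] 4.25
```

View pics/w4.png

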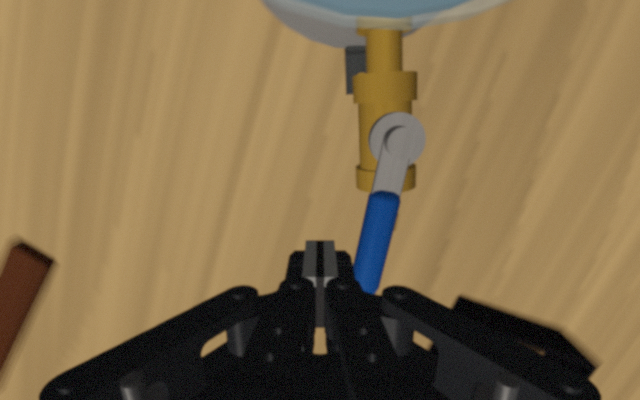

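>>> jog_arm([
  [0.007,0.002,0,-0.04],
  [0.006,0.001,0,-0.03],
])

```text
time_s: 4.5
eef_pos: [611.2, -47.8, 101.7]
tcp_rot: [179.9, 0.4, 26.1]
wrist_force: [-3.1, -3.9, -0.2]
width: -0.002
```

>>> jog_arm([
  [0.004,0,0,0],
])

```text
time_s: 4.6
eef_pos: [612.7, -47.2, 101.4]
tcp_rot: [179.9, 0.7, 26.0]
wrist_force: [-20.6, -16.2, 8.3]
width: 0.002
```

```bash
python3 pol.py
python3 - <<'E'
from h import *
p,d=robot.snapshot("wrist");cv2.imwrite("pics/w5.png",p)
E
```

```text
tool coords rel axis x,y -21.539599628269137 59.57477443273582 z 101.35676529830255 handle-frame yaw angle 93.57641117001383 [179.89652263   0.72064814  25.97641117] [-20.56186533 -16.23410418   8.31400308] [-2.47457573  3.32658352 -0.1892407 ] 4.6
```

View pics/w5.png

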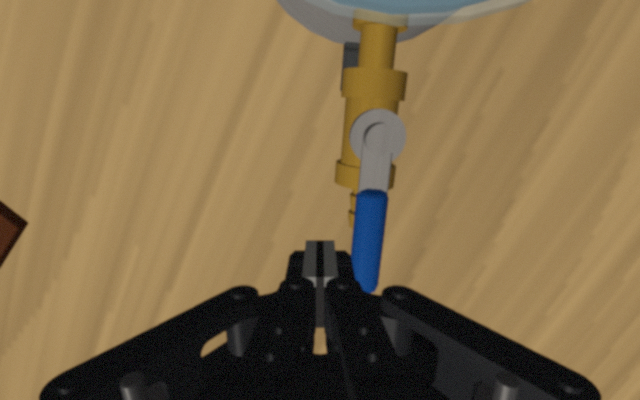

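>>> jog_arm([
  [-0.01,0,0,0],
  [-0.015,0,0,0],
  [-0.01,0,-0.04,0],
  [0,0,-0.04,0.08],
  [0,0,-0.04,0.08],
  [0,0,0,0.08],
])

```text
time_s: 5.25
eef_pos: [579.5, -61.8, 227.4]
tcp_rot: [179.6, 0.5, 2.4]
wrist_force: [0.2, -0.4, -0.7]
width: -0.001
```

```bash
python3 pol.py
python3 - <<'E'
from h import *
c=robot.calibration("wrist");p,d=robot.snapshot("wrist")
P=np.array([[606,15.8,121],[606+68*.3811,15.8-68*.9245,121],[606+68*np.sin(np.radians(22.4-9.8)),15.8-68*np.cos(np.radians(22.4-9.8)),121]])
for uv in w2px(c,P): cv2.circle(p,tuple(int(t) for t in uv),4,(0,0,255),1)
cv2.imwrite("pics/w6.png",p)
p,d=robot.snapshot("side");cv2.imwrite("pics/s6.png",cv2.resize(p[190:310,270:420],None,fx=5,fy=5,interpolation=2))
E
```

```text
tool coords rel axis x,y -29.809498654222843 76.43796199509126 z 227.4407332658282 handle-frame yaw angle 70.03226303148145 [179.62601498   0.50944234   2.43226303] [ 0.15162708 -0.35789874 -0.66726526] [ 0.02616722 -0.02224523 -0.01737932] 5.25
```

View pics/w6.png

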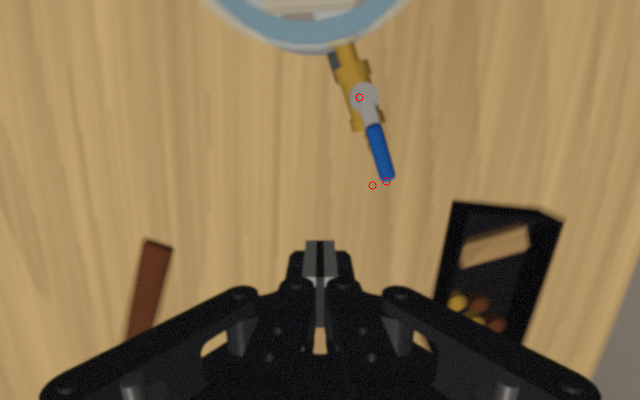

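View pics/s6.png

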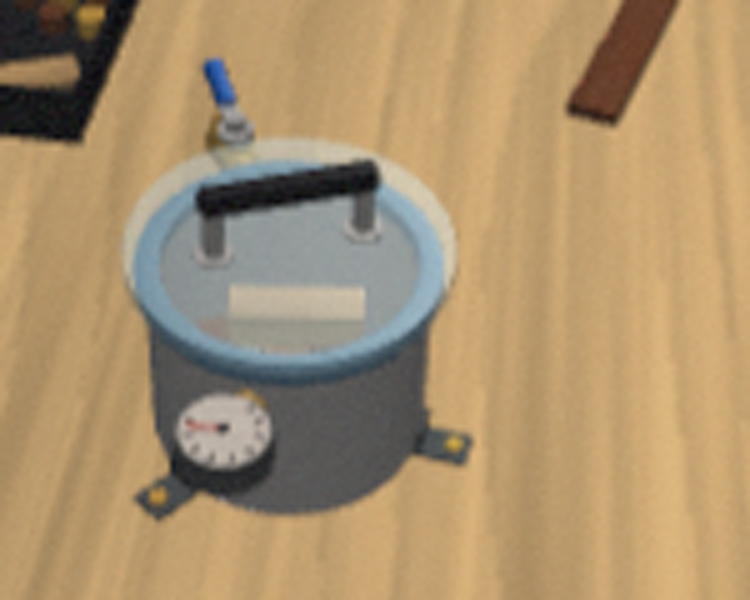

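Run:
```python
from h import *
c=robot.calibration("wrist");p,d=robot.snapshot("wrist");q=p.astype(int)
m=(q[...,0]-q[...,2]>50)&(q[...,0]-q[...,1]>30);m[:100]=0
v,u=np.nonzero(m)
E=np.array(c['extrinsics']);w=px2w(c,np.c_[u,v],np.ones(len(u)));o=E[:3,3];r=w-o
Q=(o+r*((120-o[2])/r[:,2])[:,None])[:,:2]
print(len(u),cv2.minAreaRect(Q.astype(np.float32)));l=cv2.fitLine(Q.astype(np.float32),2,0,.01,.01).ravel();print(l,np.degrees(np.arctan2(l[1],l[0])))
# bar
```

```text
851 ((624.38671875, -23.890844345092773), (11.246600151062012, 45.0410041809082), 22.928829193115234)
[ 3.8319209e-01 -9.2366868e-01  6.2417065e+02 -2.3362148e+01] -67.468445
```

>>> jog_arm([
  [-0.0035,-0.045,0,0],
  [-0.0035,-0.045,0,0],
  [-0.0035,-0.045,0,0],
  [-0.002,-0.03,0,0],
  [0,0,0,0.09],
  [0,0,0,0.09],
  [0,0,0,0.09],
  [0,0,0,0.09],
], jaw=1)

```text
time_s: 6.2
eef_pos: [550.0, 109.5, 211.8]
tcp_rot: [178.9, 1.4, -29.2]
wrist_force: [0.7, -1.0, 0.7]
width: 1.001
```

>>> jog_arm([
  [0,0,0,0.09],
  [0,0,0,0.09],
  [0,0,0,0.09],
  [0,0,0,0.09],
  [0,0,0,0.05],
  [0,0,0,0],
])

```text
time_s: 6.8
eef_pos: [546.2, 109.7, 204.4]
tcp_rot: [177.7, 0.6, -66.8]
wrist_force: [-0.1, 0.1, 0.1]
width: 0.999
```

```bash
cat > bar.py <<'E'
from h import *
import sys
s=robot.observe();c=robot.calibration("wrist");p,d=robot.snapshot("wrist")
for w in ([510.3,117,181.5],[602.7,155,181.5],[556.5,136,181.5]):
    uv=w2px(c,w)[0];cv2.circle(p,tuple(int(t) for t in uv),4,(0,0,255),1)
cv2.imwrite(sys.argv[1],p)
print(s['eef_pos'].round(1) if hasattr(s['eef_pos'],'round') else s['eef_pos'],s['tcp_rot'],s['wrist_force'],s['time_s'])
P,u,v=cloud(c,d);m=(P[:,2]>176)&(P[:,2]<188)&(np.hypot(P[:,0]-556,P[:,1]-136)<75)&(p.max(2)[v,u]<90)
Q=P[m,:2].astype(np.float32);print(m.sum(),np.median(P[m,2]) if m.sum() else 0,cv2.minAreaRect(Q) if m.sum() else 0)
E
python3 bar.py pics/w7.png
```

```text
[546.2 109.7 204.4] [177.66544507   0.64092432 -66.82393993] [-0.07216583  0.0816183   0.05389456] 6.8
4818 181.81344980670679 ((559.2589721679688, 137.20303344726562), (98.6978530883789, 15.169191360473633), 22.209861755371094)
```

View pics/w7.png

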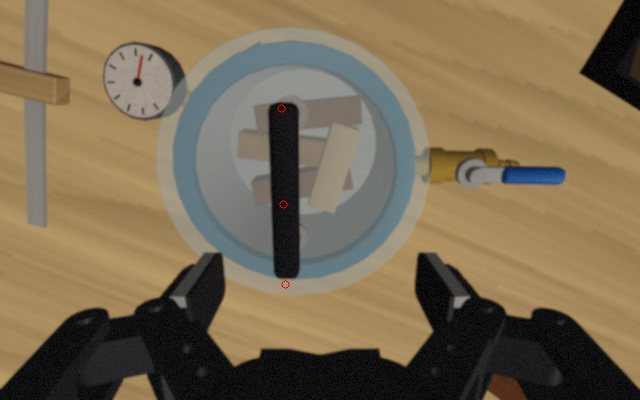

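>>> jog_arm([
  [-0.01,-0.0105,0,0.002],
  [-0.01,-0.0105,0,0.002],
  [0,0,0,0.005],
  [0,0,0,0],
])

```text
time_s: 7.25
eef_pos: [558.1, 139.2, 202.4]
tcp_rot: [177.6, 0.7, -67.0]
wrist_force: [0.7, -0.2, -0.3]
width: 1.004
```

```bash
cat > rel.py <<'E'
from h import *
from scipy.spatial.transform import Rotation as Ro
s=robot.observe();R=Ro.from_euler('xyz',s['tcp_rot'],degrees=True).as_matrix();p=np.array(s['eef_pos'])
g=p-R[:,2]*robot.grip_point_offset
T=np.array([558,136.5,174.])
print("tcp",p.round(1),s['tcp_rot'],"grasp",g.round(1),"to go in tool axes",(R.T@(T-g)).round(1),"tool z",R[:,2].round(3),"F",np.round(s['wrist_force'],1),"M",np.round(s['moment'],2),"w",s['width'],s['time_s'])
E
python3 rel.py
```

```text
tcp [558.1 139.2 202.4] [177.57210863   0.66676492 -67.04345115] grasp [558.9 139.3 221.1] to go in tool axes [ 2.8 -0.1 47.1] tool z [-0.044 -0.006 -0.999] F [ 0.7 -0.2 -0.3] M [ 0.01 -0.04 -0.02] w 1.0042435885690204 7.25
```

>>> jog_arm([
  [0.001,0,0.018,0.003],
  [0.001,0,0.018,0.003],
  [0.001,0,0.01,0],
  [0,0,0,0],
])

```text
time_s: 7.65
eef_pos: [557.5, 136.3, 155.5]
tcp_rot: [177.6, 0.6, -67.4]
wrist_force: [-0.2, -0.7, -0.6]
width: 0.998
```

```bash
python3 rel.py; python3 bar.py pics/w8.png
```

```text
tcp [557.5 136.3 155.5] [177.64118288   0.62465187 -67.42534423] grasp [558.3 136.4 174.1] to go in tool axes [-0.2  0.3  0.2] tool z [-0.042 -0.006 -0.999] F [-0.2 -0.7 -0.6] M [-0.01 -0.05  0.02] w 0.9983584644114303 7.65
[557.5 136.3 155.5] [177.64118288   0.62465187 -67.42534423] [-0.22166183 -0.65206633 -0.58469875] 7.65
8382 181.8861755491101 ((563.8818359375, 138.31358337402344), (76.57481384277344, 88.33526611328125), 61.773006439208984)
```

View pics/w8.png

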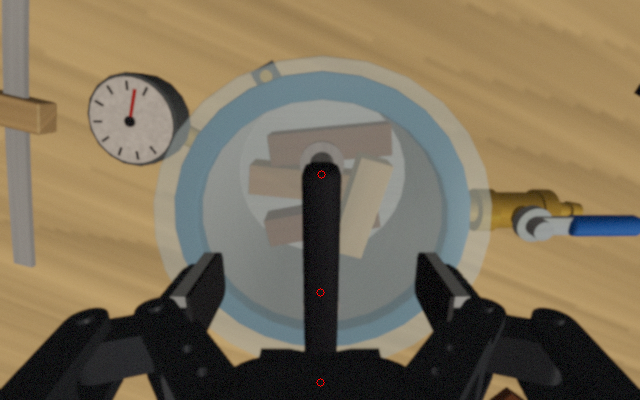

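>>> jog_arm([
  [0,0,0,0],
  [0,0,0,0],
  [0,0,0,0],
  [0,0,0,0],
  [0,0,0,0],
  [0,0,0,0],
], jaw=-1, grip_force=70)

```text
time_s: 8.3
eef_pos: [559.2, 136.6, 159.2]
tcp_rot: [177.9, 0.5, -67.4]
wrist_force: [-1.1, 0.6, -2.3]
width: 0.158
```

```bash
python3 rel.py
```

```text
tcp [559.2 136.6 159.2] [177.93367594   0.54612258 -67.39805002] grasp [559.9 136.7 177.9] to go in tool axes [-0.5  1.6  4. ] tool z [-0.037 -0.005 -0.999] F [-1.1  0.6 -2.3] M [-0.07 -0.08  0.05] w 0.15803094104179438 8.3
```

>>> jog_arm([
  [0,0,-0.001,0],
  [0,0,-0.0015,0],
  [0,0,-0.0015,0],
  [0,0,-0.0015,0],
])

```text
time_s: 8.7
eef_pos: [558.0, 136.0, 161.6]
tcp_rot: [177.7, 0.6, -67.4]
wrist_force: [5.0, 0.3, -20.8]
width: 0.161
```

```bash
python3 rel.py
```

```text
tcp [558.  136.  161.6] [177.67369839   0.57111459 -67.39432903] grasp [558.8 136.1 180.3] to go in tool axes [-0.6  0.3  6.3] tool z [-0.041 -0.006 -0.999] F [  5.    0.3 -20.8] M [ 0.03 -1.4   0.01] w 0.16149033130431797 8.7
```

>>> jog_arm([
  [0,0,-0.0015,0],
  [0,0,-0.0015,0],
])

```text
time_s: 8.9
eef_pos: [557.8, 135.9, 162.1]
tcp_rot: [177.6, 0.6, -67.4]
wrist_force: [6.5, 0.8, -21.8]
width: 0.156
```

>>> jog_arm([
  [0,0,-0.0015,0],
  [0,0,-0.0015,0],
])

```text
time_s: 9.1
eef_pos: [557.8, 135.8, 162.8]
tcp_rot: [177.5, 0.6, -67.4]
wrist_force: [5.8, -0.6, -20.1]
width: 0.156
```

```bash
python3 rel.py;python3 - <<'E'
from h import *
p,d=robot.snapshot("side");cv2.imwrite("pics/s8.png",cv2.resize(p[190:310,270:420],None,fx=5,fy=5,interpolation=2))
E
```

```text
tcp [557.8 135.8 162.8] [177.50984734   0.60581303 -67.41308658] grasp [558.6 135.9 181.5] to go in tool axes [-0.7  0.   7.5] tool z [-0.044 -0.007 -0.999] F [  5.8  -0.6 -20.1] M [-0.03 -1.49 -0.02] w 0.1562440989300376 9.1
```

View pics/s8.png

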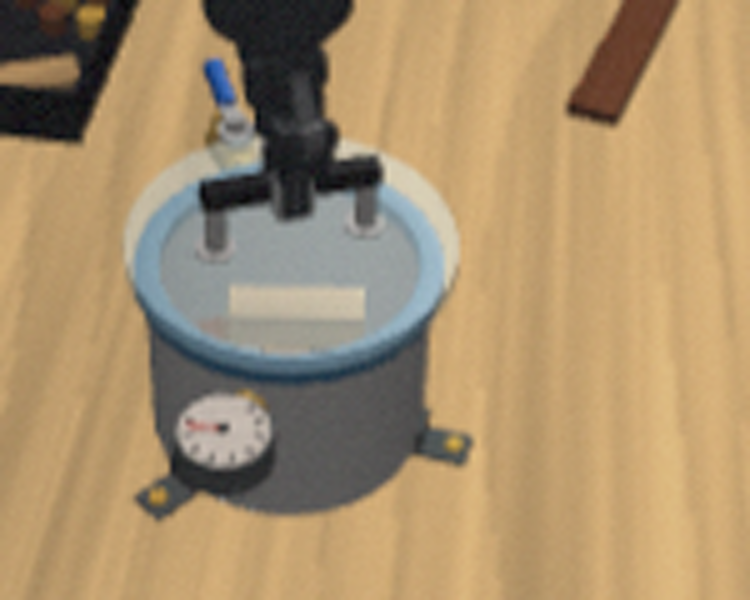

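>>> jog_arm([
  [0,0,-0.0015,0],
  [0,0,-0.0015,0],
  [0,0,-0.0015,0],
])

```text
time_s: 9.45
eef_pos: [557.7, 135.5, 165.5]
tcp_rot: [177.4, 0.6, -67.4]
wrist_force: [3.3, -1.5, -13.8]
width: 0.157
```

>>> jog_arm([
  [0,0,-0.0015,0],
  [0,0,-0.0015,0],
  [0,0,-0.0015,0],
])

```text
time_s: 9.75
eef_pos: [558.3, 135.7, 172.2]
tcp_rot: [177.5, 0.6, -67.4]
wrist_force: [-0.1, 0.7, -4.5]
width: 0.156
```

>>> jog_arm([
  [0,0,-0.0015,0],
  [0,0,-0.0015,0],
  [0,0,-0.0015,0],
])

```text
time_s: 10.05
eef_pos: [558.7, 136.2, 179.0]
tcp_rot: [177.6, 0.6, -67.4]
wrist_force: [0.5, 0.4, -4.4]
width: 0.159
```

```bash
python3 rel.py
```

```text
tcp [558.7 136.2 179. ] [177.57861827   0.62524722 -67.41757941] grasp [559.5 136.3 197.6] to go in tool axes [-0.5  0.3 23.7] tool z [-0.043 -0.006 -0.999] F [ 0.5  0.4 -4.4] M [-0.01 -0.1  -0.03] w 0.1594289724733416 10.05
```

>>> jog_arm([
  [0,0,0,0],
  [0,0,0,0],
  [0,0,0,0],
])

```text
time_s: 10.35
eef_pos: [558.8, 136.3, 179.5]
tcp_rot: [177.6, 0.6, -67.4]
wrist_force: [0.5, -0.1, -3.8]
width: 0.163
```

```bash
python3 rel.py;python3 - <<'E'
from h import *
p,d=robot.snapshot("side");cv2.imwrite("pics/s9.png",cv2.resize(p[190:310,270:420],None,fx=5,fy=5,interpolation=2))
for n in("side","wrist"):
    p,d=robot.snapshot(n);c=robot.calibration(n);P,u,v=cloud(c,d)
    C=np.array([557.5,136.2]);a=np.radians(22.3);q=P[:,:2]-C;x=q@[np.cos(a),np.sin(a)];y=q@[-np.sin(a),np.cos(a)]
    for lo,hi in((-47,-30),(-30,-18),(18,30),(30,47)):
        m=(x>lo)&(x<hi)&(abs(y)<5)&(P[:,2]>185)&(P[:,2]<215); print(n,lo,m.sum(),np.median(P[m,2]) if m.any() else None)
    m=(np.hypot(x,y)<90)&(P[:,2]>120)&(P[:,2]<172)&((abs(y)>20));print(n,"disc z",m.sum(),np.percentile(P[m,2],[5,25,50,75,95]).round(1))
    if n=="wrist":cv2.imwrite("pics/w9.png",p)
    print(robot.observe()['time_s'],robot.observe()['eef_pos'],np.round(robot.observe()['qvel'],2))
E
```

```text
tcp [558.8 136.3 179.5] [177.60670932   0.62444016 -67.41284398] grasp [559.6 136.4 198.2] to go in tool axes [-0.4  0.4 24.2] tool z [-0.043 -0.006 -0.999] F [ 0.5 -0.1 -3.8] M [ 0.07 -0.03  0.03] w 0.1631470192720542 10.35
side -47 12 201.71822368335535
side -30 4 201.84361577080801
side 18 9 201.61077949194907
side 30 16 200.85174410161505
side disc z 1553 [122.5 154.4 155.8 156.7 158. ]
10.45 [558.75916068 136.2900848  179.39318689] [-0.08 -0.02  0.09 -0.   -0.01  0.02]
wrist -47 194 202.49027928466015
wrist -30 473 202.47609068917754
wrist 18 684 202.25753414411204
wrist 30 1081 202.1945840461702
wrist disc z 42786 [155.8 156.4 156.9 157.3 157.9]
10.5 [558.75770262 136.27653358 179.37850621] [-0.03 -0.02 -0.04 -0.01 -0.06  0.11]
```

View pics/s9.png

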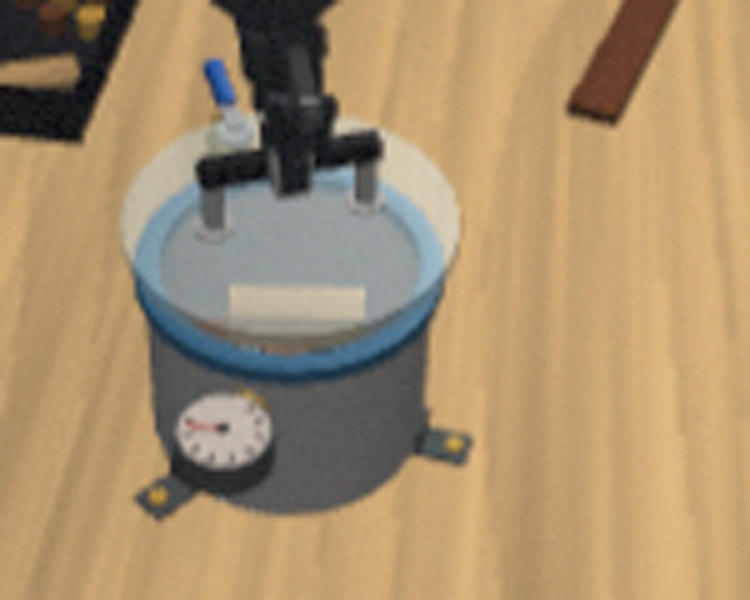

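View pics/w9.png

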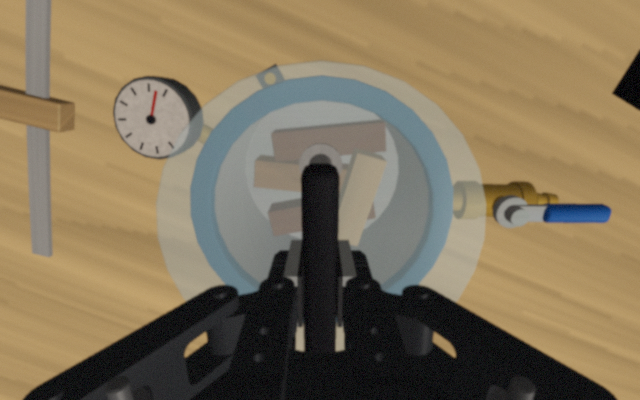

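Both cameras put the disc's top at about 156 to 157 mm, so its underside is about 20 mm above the gasket. The bar is level and still, the wrist carries only the lid's weight, and the valve handle is open, so I'm handing in.

```bash
python3 -c "
from station import robot
print(robot.hand_in())
try: s=robot.observe();print(s['time_s'],s['eef_pos'],s['wrist_force'],s['width'])
except Exception as e: print(e)"
```

```text
the job is handed in; nothing more can be done
None
the job is handed in; nothing more can be done
```

The job is handed in: the valve is fully open, and the lid is held still and level about 20 mm above the gasket. The hand-in gave no verdict, so the results below are my own last checks.

**Valve:** I pushed the blue handle round to its stop with closed fingers, and the wrist force rose to about 26 N there. The wrist camera then put the handle at -67.5°, against about -67.6° for straight away from the pot. The gauge needle had also moved.

**Lid:** I gripped the bar with 70 N and pulled up in 1 to 1.5 mm steps. The highest wrist force I read was about 22 N, and it fell to about 4 N (the lid's weight) once the lid came free.

**Final position:** The disc's top read about 156–157 mm in both cameras, so the underside is about 20 mm above the gasket. The lid stayed within about 2 mm of the pot's axis, judging by the grasp point. The bar's height varied by less than 1 mm along its length, and the joints were still.

**Off-nominal:**
- **Gripper tilt:** The gripper is tilted about 2.5° along the bar, but the lid itself is level.
- **Gripper rise:** The gripper rose about 4 mm while closing, so it holds the bar slightly above its middle.
- **Bar centre:** The top and wrist cameras disagreed by about 3 mm on where the bar's centre is.
- **Bystanders:** I didn't measure the bottle, tray, wooden bar and clamp again at the end. The arm was never steered near the bottle, and it passed only above the wooden bar.

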